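Free the top parts cup from the wide stack

TASK

A movement is about to be taken apart and needs a wide parts cup. Pull the top cup straight up off the stack of wide aluminium cups, where it sits snugly in the cup below, and set it down (do not drop it) upright and wholly on the round cork pad. Leave the rest of that stack and the stack of narrow cups standing where they are.

Things in the scene. Friction and masses are not known exactly. Their poses are not given: they have to be found in the camera images.
- wide_cup: The cup to take: top of the wide stack, open aluminium cup, 36 mm high, 0.11 kg. Upper 26 mm: straight wall 56 mm across outside, 4 mm thick, with a dark line at its lower edge, proud of the cup below (70 to 96 mm above the bench), to be gripped across the outside from above. Lower 10 mm: a foot 41 mm across, hidden in the cup below. Origin: centre of the foot's underside, z up; any yaw.
- wide_stack: Rest of the wide stack, one loose piece, 0.9 kg, 70 mm high: two aluminium cups 56 mm across on a dark steel foot 84 mm across, 18 mm high. Origin: centre of its underside, z up. Three rubber lips in its mouth grip the wide cup's foot: a straight upward pull of about 4 to 7 N frees it, and it is clear after 10 mm. The seated wide cup's origin is 60 mm above this origin.
- narrow_cup: Not to be taken: top cup of the similar narrow stack, aluminium, 40 mm across, 36 mm high, nested the same way on a loose stack with a dark steel foot 68 mm across; rim 96 mm above the bench. Origin: centre of its underside, 60 mm above the bench, z up.
- cork_pad: Where the cup goes: a round flat cork pad fixed to the bench, 100 mm across and 5 mm thick. Origin at the centre of its underside, on the bench, z up; its top is 5 mm above the origin.
Things that resemble listed ones, but are neither listed nor needed, are in the scene too. Leave any purple or yellow look-alike of the wide_stack alone. Of the things shaped like the cork_pad, the cork one is meant.

How it is judged (in metres and radians):
On the way:
1. the wide cup is lifted straight up out of the cup below: its foot clear of the rim, still over the stack within 20 mm and upright within about 14 degrees (z of wide_cup in the frame of wide_stack above 0.071 m and horizontal distance between wide_cup and wide_stack below 0.02 m and angle between wide_cup's own z axis and vertical below 0.25 rad), for 0.02 s.
At the end, for the whole second after the job is handed in: The wide cup stands still, upright (within about 7 degrees) on the cork pad, wholly on it (centre within 22 mm of the pad's centre); the rest of the wide stack and the narrow cup on its stack stand upright within 25 mm of where they began (horizontal distance between wide_cup and cork_pad below 0.022 m and z of wide_cup in the frame of cork_pad between 0.002 and 0.01 m and angle between each of wide_cup, wide_stack, narrow_cup's own z axis and vertical below 0.12 rad and linear speed of wide_cup below 0.02 m/s and distance of each of wide_stack, narrow_cup from where it was at the start of the episode below 0.025 m); the robot touches nothing.
It fails at once if the rest of the wide stack is lifted, tipped or shifted by more than 25 mm (distance of wide_stack from where it was at the start of the episode above 0.025 m or angle between wide_stack's own z axis and vertical above 0.35 rad).
It fails at once if the narrow cup is taken or shifted by more than 25 mm (distance of narrow_cup from where it was at the start of the episode above 0.025 m).
It fails at once if the wide cup is dropped or slammed onto the pad (faster than 0.6 m/s within 40 mm above it) (horizontal distance between wide_cup and cork_pad below 0.06 m and z of wide_cup in the frame of cork_pad below 0.045 m and linear speed of wide_cup above 0.6 m/s).
It also fails if it takes over 40 s, if anything falls off the work surface, if the arm or the gripper's body presses on something with over 40 N, if the wrist force passes 120 N, or if a joint passes its speed limit or range.

ROBOT

A 7-joint arm with a two-finger parallel gripper is mounted at the origin on the work surface. World frame = base frame: x ahead of the robot, y to its left, z up, the work surface at z = 0. Lengths are in m, angles in degrees, forces in N, time in s.
With the tool pointing down it reaches from about 0.425 to 1.025 m from the base axis. Payload 9.4 kg.
Tool frame: the origin (TCP) lies on the centre line of the jaws, within the pads' length; the fingertips stand 14 mm ahead of it and the grasp point (between the pads) lies 5 mm behind it; z points along the fingers, y is the line along which they close (so a half turn about z gives the same grasp; the last joint's range is limited). The gripper opens to 85 mm and grips with 20 to 120 N. Pads are 22 mm wide; open, the fingers measure 114 mm over their backs; the gripper's body (76 mm by 85 mm) begins 54 mm behind the grasp point. The pads swing forward as they close: fully open they stand 13 mm farther back than shut.
Start: joints at [-4.395, 34.337, -0.143, 91.639, 0.103, 54.024, -4.572], TCP at [0.725, -0, 0.245] pointing down, gripper open.
Joint ranges: [-147.43, 147.43], [-19.82, 112.94], [-74.19, 73.91], [6.32, 146.72], [-59.91, 239.91], [6.04, 106.73], [-150.56, 150.56]. Speed limits (degrees/s): [127.2, 127.2, 172.46, 172.46, 180, 180, 180].

INTERFACE

Orientations are given as [roll, pitch, yaw] about the fixed x, y, z axes, in that order (R = Rz(yaw) Ry(pitch) Rx(roll)).
In Python, from cell import * gives the robot as it stands.
- The arm moves only by the shell command python3 -m handwheel 'ROWS'. ROWS is a JSON object of lists of equal length, an entry for each row: "slide": the shift along the tool's x, y, z scaled (see below), a list of three; "twist": the turn about the tool's z scaled (see below); "jaw": the closure, from -1 (fully open) to 1 (shut). A call has 1 to 12 rows; each row shifts and turns the commanded pose from where the row before left it, along the tool's axes as they then stand; what a row does not reach is not made up. The controller multiplies each number of a shift by 0.03 m and each number of a turn by 0.15 rad. A row lasts 1/10 s, in which the tool goes at most 50 mm and 8.59 degrees, less where a joint would pass 70% of its speed; a pose out of reach is approached as far as the arm can. A call with a number of a shift or a turn outside -1 to 1 is refused whole. A call with a gripper value outside its range is refused whole. The fingers move at their own pace and stop on an object; the grip force is fixed at half the most. Time passes only in rows, so rows that do not move let the fingers close. It gives the time, the measured TCP pose, the force, the opening and the grip force at its end, in the units of the state.
- get_obs(): the state, without advancing time (a new reading comes with each control period).
- capture(name): name is "scene" or "side" or "wrist"; returns the picture (384x512x3 uint8, red, green, blue); there is no depth.
- get_calibration(name): a dict with "intrinsics" (3x3 intrinsics, pixels), "distortion" ([k1, k2, p1, p2, k3] as OpenCV has them; the pictures are not rectified), "rvec" (rotation vector, rad) and "tvec" (3), from world to camera coordinates, as OpenCV has them. Camera axes: x right, y down, z forward; pixel columns grow to the right and rows downward; lengths in m; the calibration is good to about 2 mm. A picture is of the moment at which its call begins: read the wrist's pose just before it. get_calibration takes no time and is no camera call; for the wrist camera it gives the pose at the moment of the call.
- close_job(): hands the job in; it is judged then, once.
The state is a dict: "time": time; "joints": joint angles; "qvel": joint speeds; "joint_torque": joint torques, N m; "position": TCP position; "tcp_rot": TCP orientation; "ft_force": force on the tool from outside, world axes, zero at the start; "torque": the same for the moment, N m; "gripper_width": finger opening in m; "grasp_force": force on a finger pad.
Only numpy, scipy, OpenCV 4.12 (cv2) and the standard library are available. Lean on these libraries where they do the work, as an engineer would, in place of code of your own. Each camera call takes 0.05 s, during which the arm holds its last target. There are 200 camera calls.

## Working session

There is one attempt and no reset: what is moved stays moved. The work goes in short steps, Python scripts to look and compute and a shell command to move; the robot and the scene stay as the last step left them, time stands still between calls to the robot, and variables do not carry over. Pictures are saved under pics/ and viewed, at most 10 in all, crops included, and the job is handed in when it is done.

```bash
mkdir -p pics; python3 - <<'E'
from cell import *
import cv2,numpy as np
for n in("scene","side"):
    im=capture(n); cv2.imwrite(f"pics/{n}0.png",im[:,:,::-1])
    c=get_calibration(n); print(n,np.round(c["intrinsics"],1).tolist(),c["distortion"],c["rvec"],c["tvec"])
o=get_obs();print(o["time"],o["position"],o["tcp_rot"],o["gripper_width"])
E
```

```text
scene [[478.7, 0.0, 255.9], [0.0, 478.7, 197.4], [0.0, 0.0, 1.0]] [-0.08568623  0.          0.          0.          0.        ] [ 1.0141798   2.66853461 -0.74297287] [ 0.41762598 -0.30048347  1.25122534]
side [[422.7, 0.0, 257.9], [0.0, 422.7, 197.3], [0.0, 0.0, 1.0]] [-0.01983929  0.          0.          0.          0.        ] [ 2.22476409 -0.43145535  0.17304986] [-0.51321539  0.2005182   0.77185084]
0.1 [ 7.24591182e-01 -1.83326817e-05  2.44493569e-01] [-1.79919854e+02  7.16381386e-03  9.00023229e+01] 0.0852731015708985
```

View pics/scene0.png

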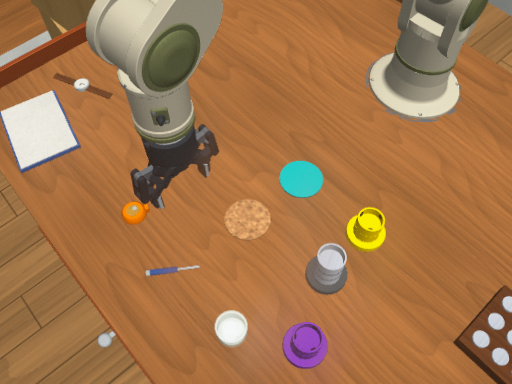

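View pics/side0.png

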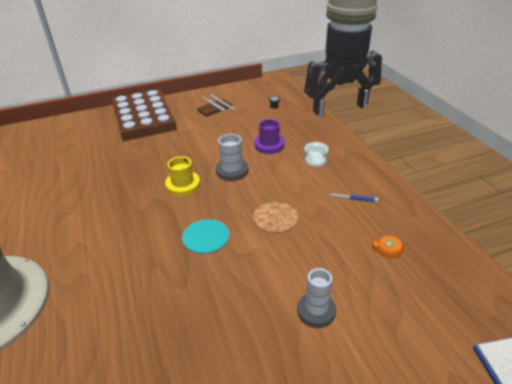

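The scene view shows a stack with its rim at about (332,251) and the cork pad at (248,219). The side view shows two stacks, at (230,157) and (318,298), and the cork pad at (276,217). Next I'll zoom in and measure.

```bash
cat > h.py <<'E'
from cell import *
import cv2,numpy as np
def P(c):
    R=cv2.Rodrigues(np.array(c["rvec"],float))[0]; return R,np.array(c["tvec"],float).ravel()
def ray(c,uv):
    R,t=P(c); n=cv2.undistortPoints(np.array([[uv]],float),np.array(c["intrinsics"]),np.array(c["distortion"]))[0,0]
    d=R.T@np.array([*n,1]); return -R.T@t,d/np.linalg.norm(d)
def onz(c,uv,z):
    o,d=ray(c,uv); return o+d*(z-o[2])/d[2]
def tri(*cu):
    A=0;b=0;L=[ray(c,u) for c,u in cu]
    for o,d in L:
        M=np.eye(3)-np.outer(d,d);A=A+M;b=b+M@o
    p=np.linalg.solve(A,b); return p,[np.linalg.norm((np.eye(3)-np.outer(d,d))@(p-o)) for o,d in L]
def proj(c,pts):
    return cv2.projectPoints(np.array(pts,float).reshape(-1,3),np.array(c["rvec"],float),np.array(c["tvec"],float),np.array(c["intrinsics"]),np.array(c["distortion"]))[0][:,0]
E
python3 - <<'E'
from h import *
a=cv2.imread("pics/scene0.png");b=cv2.imread("pics/side0.png")
f=lambda im,x,y:cv2.resize(im[y:y+72,x:x+72],None,fx=4,fy=4,interpolation=cv2.INTER_CUBIC)
cv2.imwrite("pics/z1.png",np.vstack([np.hstack([f(a,295,230),f(b,195,120)]),np.hstack([f(a,212,183),f(b,282,258)])]))
s,d=get_calibration("scene"),get_calibration("side")
print("pad",tri((s,(248,219)),(d,(276,217))),onz(s,(248,219),.005),onz(d,(276,217),.005))
print("rim far",tri((s,(332,251)),(d,(230,140))))
for n,l,r in(("far foot",(216,169),(248,169)),("near foot",(298,307),(336,307))):
    p,q=onz(d,l,.018),onz(d,r,.018);print(n,np.linalg.norm(p-q),(p+q)/2)
E
```

```text
pad (array([0.59742665, 0.01408178, 0.00095852]), [np.float64(0.002448146524090706), np.float64(0.0024481465240905275)]) [0.59661265 0.01684366 0.005     ] [0.59767268 0.00856704 0.005     ]
rim far (array([0.5603262 , 0.21060236, 0.09896595]), [np.float64(0.0037084826887700643), np.float64(0.0037084826887700223)])
far foot 0.08026780841393552 [0.56096024 0.20192001 0.018     ]
near foot 0.06590323654134823 [ 0.56579892 -0.24605384  0.018     ]
```

View pics/z1.png

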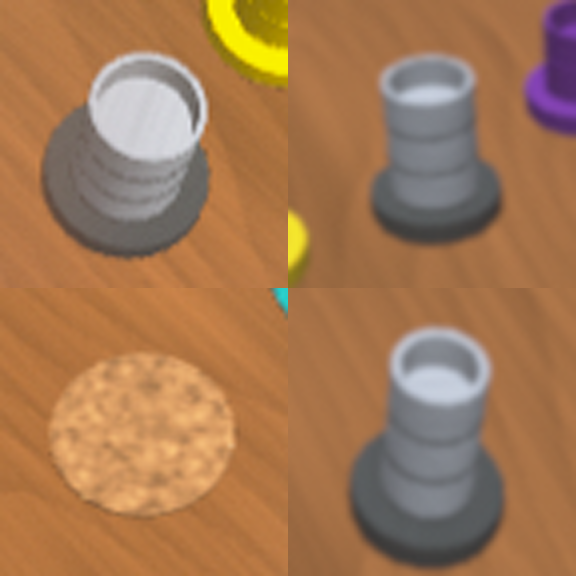

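```bash
python3 - <<'E'
from h import *
s,d=get_calibration("scene"),get_calibration("side")
print("rim",tri((s,(331.6,256.3)),(d,(229.6,139.8))),onz(s,(331.6,256.3),.096),onz(d,(229.6,139.8),.096))
print("pad",tri((s,(247.3,219.3)),(d,(275.6,216.7))))
for n,a,b in(("yellow rim",(371,216),(180,164)),("purple rim",(309,333),(270,126))): print(n,tri((s,a),(d,b)))
E
python3 -m handwheel '{"slide":[[0,-0.8,0],[0.6,-0.8,0],[0.9,-0.8,0],[0.9,-0.8,0],[0.9,-0.8,0],[0.9,-0.8,0],[0.9,-0.5,0],[0.9,0,0],[0.3,0,0],[0,0,0],[0,0,0]],"twist":[0,0,0,0,0,0,0,0,0,0,0],"jaw":[-1,-1,-1,-1,-1,-1,-1,-1,-1,-1,-1]}'
python3 - <<'E'
from h import *
o=get_obs();print(o["position"],o["tcp_rot"],o["ft_force"])
c=get_calibration("wrist");R,t=P(c);print(-R.T@t,R[2])
cv2.imwrite("pics/w1.png",capture("wrist")[:,:,::-1])
print(proj(c,[[.56,.205,.096],[.597,.014,.005]]))
import json;json.dump({k:np.array(v).tolist() for k,v in c.items()},open("w1.json","w"))
E
```

```text
rim (array([0.56395116, 0.21746769, 0.09390123]), [np.float64(0.0010648944716101197), np.float64(0.0010648944716100145)]) [0.5638032  0.21831596 0.096     ] [0.56379092 0.21327876 0.096     ]
pad (array([0.59795937, 0.01431187, 0.00121932]), [np.float64(0.0011438990924706306), np.float64(0.0011438990924710253)])
yellow rim (array([0.43225464, 0.20322718, 0.06947886]), [np.float64(0.0037518411005050046), np.float64(0.00375184110050494)])
purple rim (array([0.69375771, 0.28645036, 0.06629633]), [np.float64(0.0052584832958770455), np.float64(0.005258483295876951)])
time: 1.2
position: [0.5663, 0.1877, 0.245]
tcp_rot: [-180.0, 0.1, 89.9]
ft_force: [-0.2, -0.7, -0.2]
gripper_width: 0.0851
grasp_force: 0.0
[0.56625131 0.18765098 0.24498372] [-1.79981856e+02  6.11268252e-02  8.99453554e+01] [-0.21840661 -0.70680557 -0.24274226]
[0.56668726 0.25225384 0.37311036] [ 0.00154505 -0.26157777 -0.96518117]
[[246.66074761 159.87194314]
 [277.33539    291.83014906]]
```

View pics/w1.png

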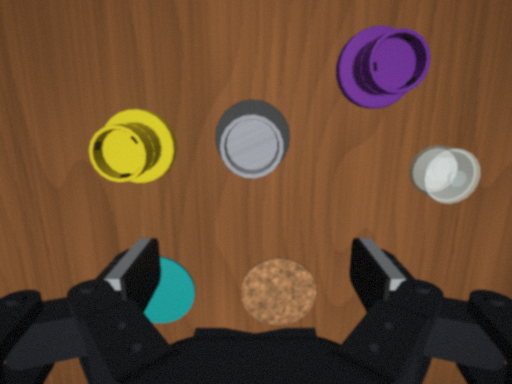

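The wrist view shows the wide cup's rim centred at about (252,145) and the cork pad at (279,292). I'll triangulate these across all the views.

```bash
python3 - <<'E'
from h import *;import json
s,d=get_calibration("scene"),get_calibration("side");w=json.load(open("w1.json"))
p,e=tri((s,(331.6,256.3)),(d,(229.6,139.8)),(w,(252.3,145)))
print("rim",p,e,onz(w,(252.3,145),.096),"diam",np.linalg.norm(onz(w,(218.5,145),.096)-onz(w,(286.5,145),.096)))
im=cv2.imread("pics/w1.png");hsv=cv2.cvtColor(im,cv2.COLOR_BGR2HSV)
# sub-pixel pad: bright cork
m=((im[:,:,2]>140)&(hsv[:,:,0]<20)).astype(np.uint8);m[:,:225]=0;m[:,335:]=0;m[:245]=0;m=cv2.morphologyEx(m,cv2.MORPH_CLOSE,np.ones((9,9)))
k=max(cv2.findContours(m,0,2)[0],key=cv2.contourArea);el=cv2.fitEllipse(k);print(el)
print("pad",tri((s,(247.3,219.3)),(d,(275.6,216.7)),(w,el[0])),onz(w,el[0],.005))
# rim vs model overlay
a=np.linspace(0,2*np.pi,60)
for q in(p,):
    for c,f in((w,"w1"),(s,"scene0"),(d,"side0")):
        i=cv2.imread(f"pics/{f}.png")
        u=proj(c,np.c_[p[0]+.028*np.cos(a),p[1]+.028*np.sin(a),0*a+.096]);print(f,u.min(0),u.max(0))
E
```

```text
rim [0.5643391  0.21766125 0.09391838] [np.float64(0.0013447923823265689), np.float64(0.0008583318469336066), np.float64(0.0006584770657994433)] [0.5649928  0.21807052 0.096     ] diam 0.05917616099252476
((277.544677734375, 289.7227783203125), (70.7431411743164, 74.41119384765625), 136.08279418945312)
pad (array([0.59782074, 0.01440486, 0.00103934]), [np.float64(0.001002297702833215), np.float64(0.0012980146448930108), np.float64(0.00032963822774421855)]) [0.59721357 0.01715939 0.005     ]
w1 [219.38049452 112.44584827] [283.71120995 176.86428309]
scene0 [316.18680551 242.7045173 ] [346.11930136 270.19819936]
side0 [217.63380356 132.84735503] [240.84105209 145.14114598]
```

Everything agrees. The rim is at (0.5645, 0.218, 0.094), the pad at (0.5975, 0.016), and the foot is about 84 mm across, so this is the wide stack. Next I'll move over it and go down to TCP z of about 0.086, which keeps the fingertips above the lower cup.

```bash
python3 -m handwheel '{"slide":[[0.5,-0.06,0],[0.5,0,0],[0,0,0.6],[0,0,0.9],[0,0,0.9],[0,0,0.9],[0,0,0.8],[0,0,0.6],[0,0,0.4],[0,0,0.2],[0,0,0],[0,0,0]],"twist":[0,0,0,0,0,0,0,0,0,0,0,0],"jaw":[-1,-1,-1,-1,-1,-1,-1,-1,-1,-1,-1,-1]}'
python3 - <<'E'
from h import *
a=capture("scene");b=capture("side")
f=lambda im,x,y:cv2.resize(im[y:y+90,x:x+90,::-1],None,fx=4,fy=4,interpolation=cv2.INTER_CUBIC)
cv2.imwrite("pics/z2.png",np.hstack([f(a,285,210),f(b,185,100)]))
E
```

```text
time: 2.45
position: [0.5646, 0.2193, 0.0869]
tcp_rot: [180.0, -0.0, 90.0]
ft_force: [1.0, -0.4, 0.5]
gripper_width: 0.0851
grasp_force: 0.0
```

View pics/z2.png

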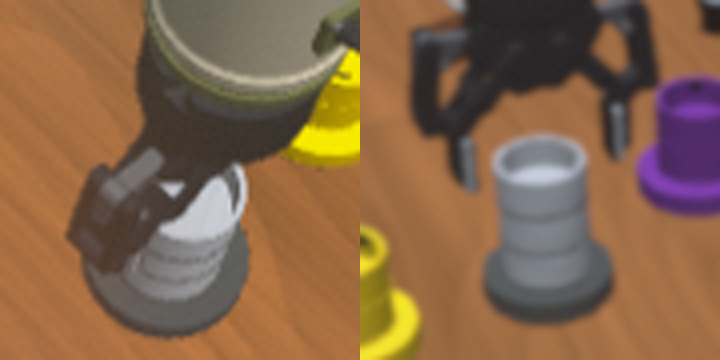

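The fingers straddle the rim in the side view, with tips at about (468,190) and (618,155) in the crop around the rim at (541,160). They sit a little high, so I'll lower 3 mm and close.

```bash
python3 -m handwheel '{"slide":[[0,0,0.1],[0,0,0],[0,0,0],[0,0,0],[0,0,0],[0,0,0],[0,0,0],[0,0,0],[0,0,0],[0,0,0]],"twist":[0,0,0,0,0,0,0,0,0,0],"jaw":[-1,1,1,1,1,1,1,1,1,1]}'
python3 - <<'E'
from h import *
b=capture("side")
cv2.imwrite("pics/z3.png",cv2.resize(b[100:190,185:275,::-1],None,fx=5,fy=5,interpolation=cv2.INTER_CUBIC))
E
```

```text
time: 3.55
position: [0.5638, 0.219, 0.0838]
tcp_rot: [-180.0, 0.0, 90.0]
ft_force: [-3.1, -0.1, 7.2]
gripper_width: 0.0541
grasp_force: 62.4
```

View pics/z3.png

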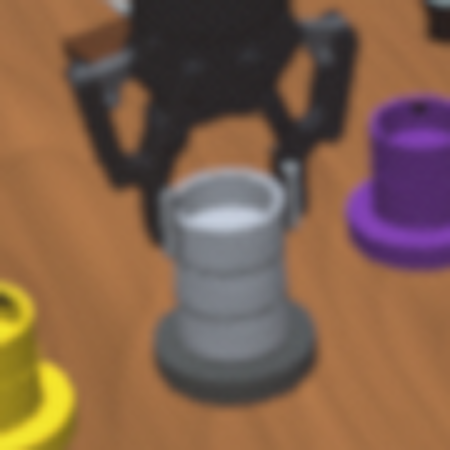

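The pads hold only the top cup, above its dark line at about y=265 in the crop. I'll pull straight up gently.

```bash
python3 -m handwheel '{"slide":[[0,0,-0.08],[0,0,-0.08],[0,0,-0.08],[0,0,-0.1],[0,0,-0.1],[0,0,-0.1],[0,0,-0.1],[0,0,-0.1],[0,0,-0.1],[0,0,0]],"twist":[0,0,0,0,0,0,0,0,0,0],"jaw":[1,1,1,1,1,1,1,1,1,1]}'
python3 - <<'E'
from h import *
b=capture("side")
cv2.imwrite("pics/z4.png",cv2.resize(b[90:190,185:285,::-1],None,fx=5,fy=5,interpolation=cv2.INTER_CUBIC))
E
```

```text
time: 4.6
position: [0.5644, 0.2191, 0.109]
tcp_rot: [180.0, -0.0, 90.0]
ft_force: [-0.6, -1.4, -0.6]
gripper_width: 0.0542
grasp_force: 64.3
```

View pics/z4.png

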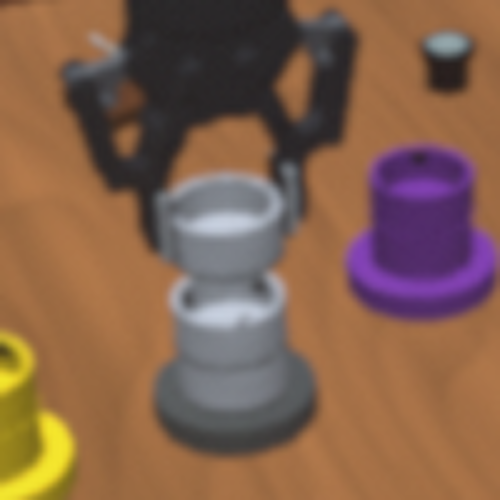

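The cup is clear, upright and over the stack, and the stack hasn't moved. I'll raise it and carry it across.

```bash
python3 -m handwheel '{"slide":[[0,0,-0.4],[0,0,-0.6],[0,0,-0.5],[-0.4,0.1,0],[-0.8,0.2,0],[-0.9,0.2,0],[-0.9,0.2,0],[-0.9,0.2,0],[-0.9,0.2,0],[-0.9,0,0],[-0.7,0,0],[-0.33,0,0]],"twist":[0,0,0,0,0,0,0,0,0,0,0,0],"jaw":[1,1,1,1,1,1,1,1,1,1,1,1]}'
python3 -m handwheel '{"slide":[[0,0,0.4],[0,0,0.7],[0,0,0.7],[0,0,0.7],[0,0,0.5],[0,0,0.3],[0,0,0],[0,0,0]],"twist":[0,0,0,0,0,0,0,0],"jaw":[1,1,1,1,1,1,1,1]}'
python3 - <<'E'
from h import *
a=capture("scene");b=capture("side")
f=lambda im,x,y:cv2.resize(im[y:y+90,x:x+90,::-1],None,fx=4,fy=4,interpolation=cv2.INTER_CUBIC)
cv2.imwrite("pics/z5.png",np.hstack([f(a,203,163),f(b,230,155)]))
E
```

```text
time: 5.85
position: [0.5967, 0.0134, 0.153]
tcp_rot: [-179.9, 0.1, 89.8]
ft_force: [-0.2, -0.0, -1.8]
gripper_width: 0.0536
grasp_force: 64.4
time: 6.65
position: [0.5974, 0.0174, 0.0547]
tcp_rot: [180.0, -0.0, 90.0]
ft_force: [-0.7, 0.1, 0.8]
gripper_width: 0.0541
grasp_force: 64.4
```

View pics/z5.png

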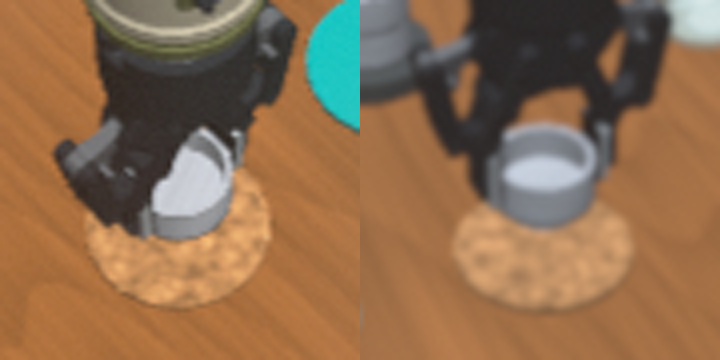

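The cup hangs level over the pad, about 26 mm up. I'll lower it slowly.

```bash
python3 -m handwheel '{"slide":[[0,0,0.2],[0,0,0.2],[0,0,0.15],[0,0,0.1],[0,0,0.08],[0,0,0.05],[0,0,0],[0,0,0]],"twist":[0,0,0,0,0,0,0,0],"jaw":[1,1,1,1,1,1,1,1]}'
python3 -m handwheel '{"slide":[[0,0,0.03],[0,0,0.03],[0,0,0]],"twist":[0,0,0],"jaw":[1,1,1]}'
```

```text
time: 7.55
position: [0.5973, 0.0171, 0.0311]
tcp_rot: [180.0, 0.0, 90.0]
ft_force: [-0.3, 0.4, -1.1]
gripper_width: 0.054
grasp_force: 64.4
time: 7.85
position: [0.5972, 0.0171, 0.0292]
tcp_rot: [-180.0, 0.0, 90.0]
ft_force: [0.7, -0.4, -0.7]
gripper_width: 0.0541
grasp_force: 64.4
```

```bash
python3 -m handwheel '{"slide":[[0,0,0.03],[0,0,0],[0,0,0]],"twist":[0,0,0],"jaw":[1,1,1]}'
python3 -m handwheel '{"slide":[[0,0,0.03],[0,0,0],[0,0,0]],"twist":[0,0,0],"jaw":[1,1,1]}'
```

```text
time: 8.15
position: [0.5972, 0.0171, 0.0289]
tcp_rot: [180.0, 0.0, 90.0]
ft_force: [-1.6, -0.7, 5.3]
gripper_width: 0.054
grasp_force: 65.1
time: 8.45
position: [0.5972, 0.0171, 0.0288]
tcp_rot: [180.0, 0.0, 90.0]
ft_force: [-2.9, -0.5, 15.7]
gripper_width: 0.0538
grasp_force: 66.2
```

Contact came at the predicted height. I'll ease the press, open, and go straight up.

```bash
python3 -m handwheel '{"slide":[[0,0,-0.04],[0,0,0],[0,0,0],[0,0,0],[0,0,0],[0,0,0],[0,0,0],[0,0,0],[0,0,0]],"twist":[0,0,0,0,0,0,0,0,0],"jaw":[1,1,-0.2,-0.6,-1,-1,-1,-1,-1]}'
python3 -m handwheel '{"slide":[[0,0,-0.2],[0,0,-0.4],[0,0,-0.8],[0,0,-0.9],[0,0,-0.9],[0,0,-0.9],[0,0,-0.9],[0,0,-0.5],[0,0,0],[0,0,0]],"twist":[0,0,0,0,0,0,0,0,0,0],"jaw":[-1,-1,-1,-1,-1,-1,-1,-1,-1,-1]}'
python3 - <<'E'
from h import *
b=capture("side");a=capture("scene")
cv2.imwrite("pics/z6.png",np.hstack([a[60:384,130:430,::-1],b[60:384,150:450,::-1]]))
s,d=get_calibration("scene"),get_calibration("side")
t=np.linspace(0,2*np.pi,60)
for c,o in((s,(-130,-60)),(d,(150,-60))):
    u=proj(c,np.c_[.5975+.028*np.cos(t),.016+.028*np.sin(t),0*t+.041])+o;print(u.min(0),u.max(0))
E
```

```text
time: 9.35
position: [0.5972, 0.0171, 0.0286]
tcp_rot: [-180.0, 0.0, 90.0]
ft_force: [-0.0, 0.4, 0.1]
gripper_width: 0.085
grasp_force: 0.0
time: 10.35
position: [0.5971, 0.0171, 0.1943]
tcp_rot: [179.9, -0.0, 90.0]
ft_force: [-0.0, -0.1, -0.2]
gripper_width: 0.0858
grasp_force: 0.0
[103.85368331 139.33891888] [130.52141464 162.55865991]
[411.75646468 134.44896199] [437.58684894 151.12409223]
```

View pics/z6.png

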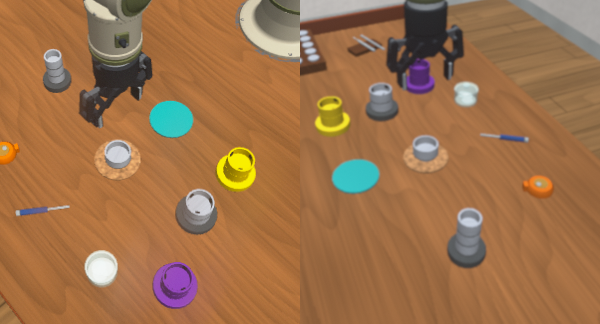

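The cup stands upright in the middle of the cork pad, at (118,153) in the scene view and (425,146) in the side view. Both stacks are standing, and the gripper is clear.

```bash
python3 -c "
from cell import *
print(close_job())"
```

```text
the job is handed in; nothing more can be done
None
```

I pulled the top wide cup straight up off its stack and set it down upright near the middle of the cork pad; both stacks are still standing where they were, and the job is handed in (no verdict was shown).

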